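# Lock away the blue fob

### The job

Put the blue key fob into the open compartment of the green key cabinet that lies on its back on the hall table, then slide the cabinet's clear door fully shut over it and let go.

Things in the scene. Friction and masses are not known exactly. Their poses are not given: they have to be found in the camera images.
- fob_mid (a point): Centre (half-way up) of the loose blue plastic key fob lying flat on the table: 54 mm long (its x), 32 mm wide (its y), 12 mm thick (its z, up), a thin steel ring 25 mm beyond its -x end; 25 g. Grip it across its width. A black fob of the same shape, a padlock and a key lie around it, each in any of the places, 100 mm or more between centres.
- bay (a point): Centre of the floor, 4 mm above the table, of the open compartment of the fixed green key cabinet. Inside it is 132 mm (x) by 136 mm (y); axes are the cabinet's, z up. The cabinet's other half, towards -y, is closed by a fixed grey panel. Walls reach 46 mm, door tracks 59 mm above the table. With the door at joint value q (m) the free opening runs from y = 0.069 - q to +0.068 here.
- door (a joint): How far the clear (pale, see-through) sliding door, framed in aluminium, stands open, in m: 0 fully shut over the compartment, 0.135 fully open over the covered half. It slides level along the cabinet's y, shutting towards +y. At the start it is 0.10 to 0.135 open. It stays where it is left; sliding takes about 2 N.
- door_grip (a point): Centre (half-way up) of the orange upright fin, the handle in the middle of the door: 14 mm thick (its y, the sliding direction), 44 mm wide (its x), 30 mm high; centre 67 mm, top 82 mm, door panel under it 52 mm above the table. Axes as the cabinet's. With the door shut it is above the compartment's centre. Pinch it from above across its thickness, or push it.

How it is judged (in metres and radians):
On the way, in this order (a step that is already met when the one before it is completed fails the run):
1. the blue fob is inside the compartment (x of fob_mid in the frame of bay between -0.066 and 0.066 m and y of fob_mid in the frame of bay between -0.068 and 0.068 m and z of fob_mid in the frame of bay below 0.03 m), for 0.2 s.
2. the door is slid shut with the fob inside (all of step 1 and value of joint door below 0.01 m), for 0.2 s.
At the end, for the whole second after the job is handed in: The blue fob lies inside the compartment (its centre within the compartment's walls and less than 30 mm above its floor) and the door is shut to within 10 mm of its closed end; nothing is touched by the robot (all of step 2).
It also fails if it takes over 51 s, if anything falls off the work surface, if the arm or the gripper's body presses on something with over 40 N, if the wrist force passes 120 N, or if a joint passes its speed limit or range.

### The arm

A 6-joint arm with a two-finger parallel gripper is mounted at the origin on the work surface. World frame = base frame: x ahead of the robot, y to its left, z up, the work surface at z = 0. Lengths are in mm, angles in rad, forces in N, time in s.
With the tool pointing down it reaches from about 350 to 775 mm from the base axis. Payload 7.3 kg.
Tool frame: the origin (TCP) lies on the centre line of the jaws, within the pads' length; the fingertips stand 11 mm ahead of it and the grasp point (between the pads) lies 8 mm behind it; z points along the fingers, y is the line along which they close (so a half turn about z gives the same grasp; the last joint's range is limited). The gripper opens to 92 mm and grips with 3 to 60 N. Pads are 19 mm wide; open, the fingers measure 130 mm over their backs; the gripper's body (75 mm by 190 mm) begins 47 mm behind the grasp point.
Start: joints at [-1.37, 0.342, 1.524, -0, 1.275, -0.146], TCP at [178.465, -493.755, 237.741] pointing down, gripper open.
Joint ranges: [-2.53, 2.53], [-0.77, 2.02], [0.04, 2.7], [-1, 4.14], [0.28, 2.66], [-3.11, 3.11]. Speed limits (rad/s): [2.57, 2.57, 3.14, 3.14, 3.14, 3.14].

### API

Orientations are given as [roll, pitch, yaw] about the fixed x, y, z axes, in that order (R = Rz(yaw) Ry(pitch) Rx(roll)).
In Python, from plant import bot gives the robot as it stands.
- The arm moves only by the tool step_arm, never from a script. Its argument "deltas" is a list of rows, each a list of 5 numbers: the opening, from 0 (shut) to 1 (fully open), then the shift along the tool's x, y, z each as a share of 0.5 m, from -1 to 1, then the turn about the tool's z as a share of pi/2 rad, from -1 to 1. In form: [[claw, x, y, z, turn], ...]. A call has 1 to 8 rows; each row shifts and turns the commanded pose from where the row before left it, along the tool's axes as they then stand; what a row does not reach is not made up. A row lasts 1/10 s, in which the tool goes at most 50 mm and 8.59 degrees, less where a joint would pass 70% of its speed; a pose out of reach is approached as far as the arm can. A call with a number of a shift or a turn outside -1 to 1 is refused whole. A call with a gripper value outside its range is refused whole. The fingers move at their own pace and stop on an object; the grip force is fixed at half the most. Time passes only in rows, so rows that do not move let the fingers close. It gives the time, the measured TCP pose, the force, the opening and the grip force at its end, in the units of the state.
- bot.get_obs(): the state, without advancing time (a new reading comes with each control period).
- bot.capture(name): name is "side" or "top"; returns (picture, depth): 420x560x3 uint8, red, green, blue; 420x560 float32, mm along the optical axis (not along the pixel's ray), 0 where there is no reading.
- bot.camera_params(name): a dict with "fov_y" (degrees; the focal length in pixels is half the picture's height over the tangent of half this angle, whatever the lens; pixels are square), "cx", "cy" (the principal point, pixels), "k1" (the pictures are not rectified: a ray, as slopes to the right and down, at radius r is drawn at 1 + k1 r^2 times it, then the intrinsics apply), "rvec" (rotation vector, rad) and "tvec" (3), from world to camera coordinates, as OpenCV has them. Camera axes: x right, y down, z forward; pixel columns grow to the right and rows downward; lengths in mm; the calibration is good to about 2 mm. A picture is of the moment at which its call begins. camera_params takes no time and is no camera call.
- bot.close_job(): hands the job in; it is judged then, once.
The state is a dict: "time": time; "joint_positions": joint angles; "dq": joint speeds; "tau": joint torques, N m; "tool_pos": TCP position; "tcp_rot": TCP orientation; "contact_force": force on the tool from outside, world axes, zero at the start; "moment": the same for the moment, N m; "grip_width": finger opening in mm; "finger_force": force on a finger pad.
Only numpy, scipy, OpenCV 4.12 (cv2) and the standard library are available. Lean on these libraries where they do the work, as an engineer would, in place of code of your own. Each camera call takes 0.05 s, during which the arm holds its last target. There are 200 camera calls.

## Working session

There is one attempt and no reset: what is moved stays moved. The work goes in short steps, Python scripts to look and compute and a tool call to move; the robot and the scene stay as the last step left them, time stands still between calls to the robot, and variables do not carry over. Pictures are saved under pics/ and viewed, at most 10 in all, crops included, and the job is handed in when it is done.

Besides the shell and the picture viewer there is one more tool, called after "Call:" as name(argument=value, ...), one argument or row to a line, values as JSON. step_arm: Moves the arm, as the interface text tells. Shift numbers are shares of 0.5 m and turn numbers shares of pi/2 rad, none past 1 either way. Its arguments: {"type":"object","properties":{"deltas":{"type":"array","items":{"type":"array","items":{"type":"number","minimum":-1,"maximum":1}}}},"required":["deltas"]}

```bash
mkdir -p pics; cat > h.py <<'E'
import numpy as np, cv2
from plant import bot
def cap(n):
    p,d=bot.capture(n); np.savez(''+n+'.npz',p=p,d=d); return p,d
def cam(n):
    c=bot.camera_params(n); R=cv2.Rodrigues(np.array(c['rvec'],float))[0]; t=np.array(c['tvec'],float).ravel()
    return c,R,t,210/np.tan(np.radians(c['fov_y'])/2)
def rays(n,uv):
    c,R,t,f=cam(n); uv=np.atleast_2d(uv).astype(float)
    d=(uv-[c['cx'],c['cy']])/f; s=d.copy()
    for _ in range(20): s=d/(1+c['k1']*(s**2).sum(1,keepdims=True))
    return np.c_[s,np.ones(len(s))],R,t
def plane(n,uv,z):
    s,R,t=rays(n,uv); o=-R.T@t; w=s@R
    return o+w*((z-o[2])/w[:,2])[:,None]
def deproj(n,uv,dep):
    s,R,t=rays(n,uv); return (s*np.asarray(dep)[:,None]-t)@R
E
python3 - <<'E'
from h import *
for n in('top','side'):
    p,d=cap(n); cv2.imwrite(f'pics/{n}0.png',p[:,:,::-1]); c,R,t,f=cam(n); print(n,c,-R.T@t)
print(bot.get_obs())
E
```

```text
top {'fov_y': 54.08712147699121, 'cx': 282.4250987482165, 'cy': 211.4590303197437, 'k1': -0.07580168381005876, 'rvec': array([ 2.1441874 , -2.16440418,  0.14082017]), 'tvec': array([ 87.0723352 , 553.36148784, 700.54392945])} [458.58064372  82.63933915 766.43777158]
side {'fov_y': 51.22395881576708, 'cx': 280.44667048526713, 'cy': 211.68747469699397, 'k1': 0.017163105358408915, 'rvec': array([ 2.23057235, -0.59999774,  0.24351501]), 'tvec': array([-440.76797589,  287.24579719,  590.98735505])} [ 269.39046328 -441.46945644  598.82059728]
{'time': 0.1, 'joint_positions': array([-1.37000345e+00,  3.42666093e-01,  1.52494126e+00, -1.39861287e-05,
        1.27541900e+00, -1.46005000e-01]), 'dq': array([ 0.00033689, -0.002653  , -0.00102778, -0.00013843, -0.00021162,
       -0.00143659]), 'tau': array([ 2.17385030e-03, -4.32003701e+01, -2.44694906e+01,  7.19736493e-02,
        5.26879902e-02, -5.15536908e-05]), 'tool_pos': array([ 178.3824886 , -493.37915932,  237.10078847]), 'tcp_rot': array([-3.14017226e+00, -1.95352413e-04,  3.46801823e-01]), 'contact_force': array([-0.55725255, -1.17834731,  0.00422294]), 'moment': array([0.03445373, 0.03413189, 0.02212058]), 'finger_force': 0.0, 'grip_width': 91.73001917063544}
```

View pics/top0.png

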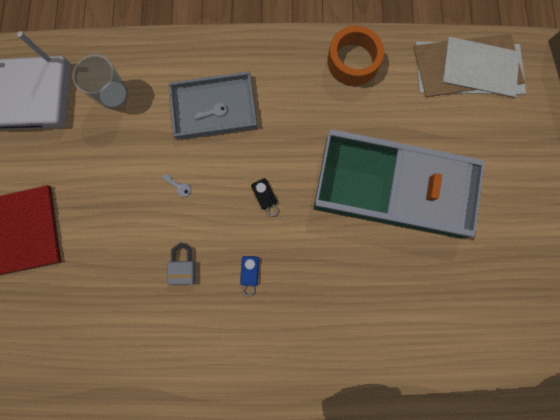

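View pics/side0.png

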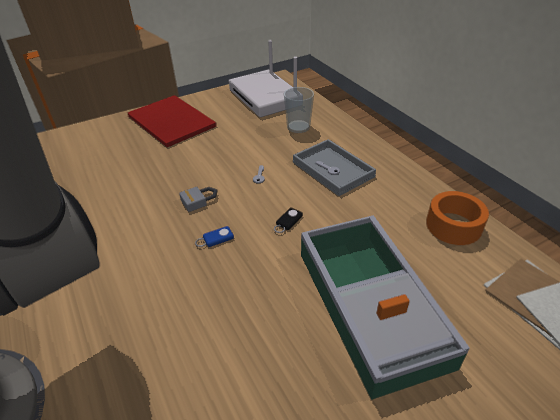

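Top view: blue fob at (250,271) with its ring below it at (250,290), cabinet with open bay at (360,177), and orange fin at (435,187). The side view confirms this, with the fob at (218,237) and the fin at (393,307).

```bash
cat > m.py <<'E'
from h import *
def mask(n,lo,hi,box,p=None):
    p=np.load(n+'.npz')['p'] if p is None else p
    m=cv2.inRange(cv2.cvtColor(p,cv2.COLOR_RGB2HSV),lo,hi); k=np.zeros_like(m); x0,y0,x1,y1=box; k[y0:y1,x0:x1]=m[y0:y1,x0:x1]
    _,l,s,_=cv2.connectedComponentsWithStats(k); i=1+s[1:,4].argmax(); return (l==i).astype(np.uint8)
def rect(n,m,z):
    c=max(cv2.findContours(m,0,1)[0],key=cv2.contourArea)[:,0]
    P=plane(n,c,z)[:,:2].astype(np.float32); r=cv2.minAreaRect(P); b=cv2.boxPoints(r)
    e=b[1]-b[0],b[2]-b[1]; L=max(e,key=np.linalg.norm)
    return np.array(r[0]),sorted(r[1]),np.degrees(np.arctan2(L[1],L[0]))
BLUE=((105,120,40),(130,255,255)); OR=((3,150,80),(16,255,255)); GR=((65,90,20),(95,255,255))
E
python3 - <<'E'
from m import *
np.set_printoptions(precision=1,suppress=True)
d={n:np.load(n+'.npz')['d'] for n in('top','side')}
for nm,col,z,bx in(('fob',BLUE,12,{'top':(225,245,275,300),'side':(190,215,245,255)}),('fin',OR,82,{'top':(420,165,450,210),'side':(370,285,420,325)}),('bay',GR,4,{'top':(315,130,405,215),'side':(300,215,400,290)})):
  for n in d:
    m=mask(n,*col,bx[n]); v,u=np.nonzero(m); ok=d[n][v,u]>0
    P=deproj(n,np.c_[u,v][ok],d[n][v,u][ok]); print(nm,n,m.sum(),'rect',*rect(n,m,z),'depth med',np.median(P,0),'z',np.percentile(P[:,2],[5,50,95]))
# tracks/outline by depth height map
for n in d:
  v,u=np.nonzero(d[n]>0); P=deproj(n,np.c_[u,v],d[n][v,u])
  print(n,'table z',np.median(P[(abs(P[:,0]-350)<60)&(abs(P[:,1]-0)<200)][:,2]))
  m=np.zeros(d[n].shape,np.uint8); s=(P[:,2]>40)&(P[:,2]<72); m[v[s],u[s]]=1
  bx=(310,125,490,245) if n=='top' else (295,210,475,395)
  k=np.zeros_like(m);k[bx[1]:bx[3],bx[0]:bx[2]]=m[bx[1]:bx[3],bx[0]:bx[2]]
  print('rim',rect(n,k,59))
# fob head/ring
print(plane('top',[[250,265],[250,290]],6), plane('top',[[250,290]],1))
E
```

```text
fob top 380 rect [449.2 143. ] [30.15001106262207, 52.101505279541016] -3.5613914 depth med [444.1 143.5  11.4] z [ 9.1 11.4 13.5]
fob side 314 rect [449.3 138.3] [36.39582824707031, 53.223289489746094] -3.3769455 depth med [444.5 135.1  12.3] z [ 5.4 12.3 14.2]
fin top 257 rect [ 590.  -177.8] [19.233203887939453, 43.60499572753906] -12.337419 depth med [ 589.4 -178.4   81.9] z [66.4 81.9 84. ]
fin side 514 rect [ 584.9 -188.4] [27.618146896362305, 53.855316162109375] -11.642913 depth med [ 588.7 -186.4   79.2] z [58.8 79.2 84.7]
bay top 4035 rect [629.8 -62.9] [124.8450698852539, 128.08114624023438] 77.993546 depth med [626.4 -63.8   4. ] z [1.8 4.  6.9]
bay side 3372 rect [651.4 -22. ] [126.39164733886719, 126.87531280517578] -11.776337 depth med [642.5 -29.3   5.9] z [ 3.7  5.9 39.3]
top table z -0.23743527140162457
rim (array([ 600.5, -128. ]), [144.35931396484375, 286.7464294433594], np.float32(77.90922))
side table z 1.0576558578287085
rim (array([ 599.6, -131.4]), [147.87802124023438, 293.7859802246094], np.float32(78.12089))
[[459.5 142.3   6. ]
 [414.1 142.4   6. ]] [[413.8 142.8   1. ]]
```

Call:
step_arm(
  deltas=[
    [1, 0.08, 0, 0, 0.0865],
    [1, 0.08, 0, 0, 0.0865],
    [1, 0.08, 0, 0, 0.0865],
    [1, 0, 0, 0, 0],
  ],
)

```text
time: 0.5
tool_pos: [298.9, -467.6, 237.2]
tcp_rot: [-3.141, -0.001, -0.061]
contact_force: [0.4, -0.4, 0.1]
grip_width: 91.5
finger_force: 0.0
```

```bash
cat > go.py <<'E'
import sys
from h import *
# args X Y Z yawdeg : remaining shift in tool axes (shares), turn share
X,Y,Z,w=map(float,sys.argv[1:]); o=bot.get_obs(); p=o['tool_pos']; ps=o['tcp_rot'][2]; c,s=np.cos(ps),np.sin(ps)
D=np.array([X,Y,Z])-p; dpsi=(np.radians(w)-ps+np.pi)%(2*np.pi)-np.pi
S=np.array([c*D[0]+s*D[1], s*D[0]-c*D[1], -D[2]])/500
print('t',o['time'],'pos',p.round(1),'yaw',np.degrees(ps).round(2),'shares',S.round(4),'rows',np.linalg.norm(S)/.1,'turn',(-dpsi/(np.pi/2)).round(4),'F',o['contact_force'].round(1),'grip',o['grip_width'].round(1))
E
python3 go.py 449 142 110 -3.5
```

```text
Traceback (most recent call last):
  File "go.py", line 7, in <module>
    print('t',o['time'],'pos',p.round(1),'yaw',np.degrees(ps).round(2),'shares',S.round(4),'rows',np.linalg.norm(S)/.1,'turn',(-dpsi/(np.pi/2)).round(4),'F',o['contact_force'].round(1),'grip',o['grip_width'].round(1))
                                                                                                                                                                                                ^^^^^^^^^^^^^^^^^^^^^
AttributeError: 'float' object has no attribute 'round'
```

```bash
sed -i "s/(-dpsi\/(np.pi\/2)).round(4)/round(float(-dpsi\/(np.pi\/2)),4)/; s/o\['grip_width'\].round(1)/o['grip_width']/; s/np.degrees(ps).round(2)/np.degrees(float(ps))/" go.py
python3 go.py 449 142 110 -3.5
```

```text
t 0.5 pos [ 298.9 -467.6  237.2] yaw -3.494207879683837 shares [ 0.2253 -1.2353  0.2544] rows 12.812197860003138 turn 0.0001 F [ 0.4 -0.4  0.1] grip 91.54482557329237
```

Call:
step_arm(
  deltas=[
    [1, 0.022, -0.09, 0, 0],
    [1, 0.022, -0.09, 0, 0],
    [1, 0.022, -0.09, 0, 0],
    [1, 0.022, -0.09, 0, 0],
    [1, 0.022, -0.09, 0, 0],
    [1, 0.022, -0.09, 0, 0],
    [1, 0.022, -0.09, 0, 0],
    [1, 0.022, -0.09, 0, 0],
  ],
)

```text
time: 1.3
tool_pos: [404.5, -113.3, 237.6]
tcp_rot: [3.141, 0.0, -0.06]
contact_force: [0.6, -0.6, -0.7]
grip_width: 91.9
finger_force: 0.0
```

Call:
step_arm(
  deltas=[
    [1, 0.01, -0.085, 0.04, 0],
    [1, 0.01, -0.085, 0.04, 0],
    [1, 0.01, -0.085, 0.04, 0],
    [1, 0.01, -0.085, 0.04, 0],
    [1, 0.01, -0.085, 0.04, 0],
    [1, 0, -0.06, 0.03, 0],
    [1, 0, -0.03, 0.02, 0],
    [1, 0, 0, 0, 0],
  ],
)

```text
time: 2.1
tool_pos: [444.2, 141.8, 111.2]
tcp_rot: [3.141, 0.003, -0.057]
contact_force: [-0.3, 0.4, -0.2]
grip_width: 91.7
finger_force: 0.0
```

```bash
python3 go.py 449 142 13 -3.5; python3 -c "
from h import *
p,d=cap('top');cv2.imwrite('pics/t1.png',cv2.resize(p[190:340,170:370,::-1],None,fx=3,fy=3))"
```

```text
t 2.1 pos [444.2 141.8 111.2] yaw -3.256057902479981 shares [ 0.0096 -0.001   0.1963] rows 1.9656030461052731 turn 0.0027 F [-0.3  0.4 -0.2] grip 91.65722931944664
```

View pics/t1.png

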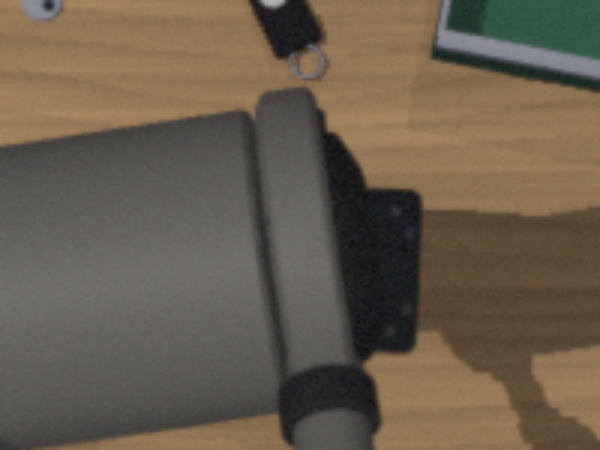

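The arm hides the fob, with the wrist at (320,240) in the crop, so I'll descend on the measured position.

Call:
step_arm(
  deltas=[
    [1, 0.01, 0, 0.06, 0],
    [1, 0, 0, 0.06, 0],
    [1, 0, 0, 0.05, 0],
    [1, 0, 0, 0.026, 0],
    [1, 0, 0, 0, 0],
    [1, 0, 0, 0, 0],
  ],
)

```text
time: 2.75
tool_pos: [451.0, 139.5, 15.4]
tcp_rot: [3.142, -0.001, -0.062]
contact_force: [0.1, 0.4, 1.0]
grip_width: 92.1
finger_force: 0.0
```

```bash
python3 go.py 449 142 13 -3.5
```

```text
t 2.75 pos [451.  139.5  15.4] yaw -3.5333186732679693 shares [-0.0043 -0.0048  0.0049] rows 0.08022303481118918 turn -0.0004 F [0.1 0.4 1. ] grip 92.05004352916768
```

Call:
step_arm(
  deltas=[
    [1, -0.004, -0.004, 0.005, 0],
    [1, 0, 0, 0, 0],
    [0.2, 0, 0, 0, 0],
    [0.2, 0, 0, 0, 0],
    [0.2, 0, 0, 0, 0],
    [0, 0, 0, 0, 0],
    [0, 0, 0, 0, 0],
    [0, 0, 0, 0, 0],
  ],
)

```text
time: 3.55
tool_pos: [448.5, 142.5, 12.2]
tcp_rot: [3.142, 0.0, -0.061]
contact_force: [0.0, 1.1, -0.1]
grip_width: 48.5
finger_force: 0.0
```

```bash
python3 go.py 449 142 13 -3.5
```

```text
t 3.55 pos [448.5 142.5  12.2] yaw -3.4871839083157754 shares [ 0.001   0.0009 -0.0017] rows 0.021538051090001953 turn 0.0001 F [ 0.   1.1 -0.1] grip 48.529957085141156
```

Call:
step_arm(
  deltas=[
    [0, 0, 0, 0, 0],
    [0, 0, 0, 0, 0],
    [0, 0, 0, 0, 0],
    [0, 0, 0, 0, 0],
    [0, 0, 0, 0, 0],
    [0, 0, 0, 0, 0],
  ],
)

```text
time: 4.15
tool_pos: [448.5, 142.5, 12.2]
tcp_rot: [3.141, 0.0, -0.061]
contact_force: [0.1, 0.1, -0.3]
grip_width: 32.1
finger_force: 30.0
```

Call:
step_arm(
  deltas=[
    [0, 0, 0, -0.04, 0],
    [0, 0, 0, -0.06, 0],
    [0, 0, 0, -0.06, 0],
    [0, 0, 0, -0.06, -0.09],
    [0, 0, 0, -0.06, -0.09],
    [0, 0, 0, -0.04, -0.09],
    [0, 0, 0, 0, -0.09],
    [0, 0, 0, 0, -0.09],
  ],
)

```text
time: 4.95
tool_pos: [448.8, 142.6, 173.0]
tcp_rot: [3.141, -0.001, 0.652]
contact_force: [-0.2, -0.1, -0.1]
grip_width: 31.8
finger_force: 30.0
```

Call:
step_arm(
  deltas=[
    [0, 0, 0, 0, -0.09],
    [0, 0, 0, 0, -0.09],
    [0, 0, 0, 0, -0.09],
    [0, 0, 0, 0, -0.09],
    [0, 0, 0, 0, -0.09],
    [0, 0, 0, 0, 0],
  ],
)

```text
time: 5.55
tool_pos: [448.4, 142.5, 172.1]
tcp_rot: [-3.141, 0.0, 1.354]
contact_force: [0.4, -0.1, -0.6]
grip_width: 31.6
finger_force: 30.0
```

```bash
python3 go.py 617.5 -44 120 78
```

```text
t 5.55 pos [448.4 142.5 172.1] yaw 77.58353465725888 shares [-0.2915  0.4105  0.1043] rows 5.141729082749571 turn -0.0046 F [ 0.4 -0.1 -0.6] grip 31.646994256662836
```

Call:
step_arm(
  deltas=[
    [0, -0.03, 0.04, 0, -0.005],
    [0, -0.05, 0.07, 0.01, 0],
    [0, -0.05, 0.07, 0.02, 0],
    [0, -0.05, 0.07, 0.02, 0],
    [0, -0.05, 0.07, 0.02, 0],
    [0, -0.04, 0.06, 0.02, 0],
    [0, -0.0215, 0.03, 0.014, 0],
    [0, 0, 0, 0, 0],
  ],
)

```text
time: 6.35
tool_pos: [619.0, -45.1, 118.4]
tcp_rot: [-3.14, 0.0, 1.354]
contact_force: [-0.1, 0.5, -0.5]
grip_width: 31.8
finger_force: 30.0
```

```bash
python3 go.py 617.5 -44 20 78; python3 -c "
from m import *
for n in('top','side'):
  p,d=cap(n);cv2.imwrite('pics/'+n+'2.png',p[:,:,::-1])
  m=mask(n,*OR,(420,160,460,215) if n=='top' else (370,280,425,330));print(n,m.sum(),rect(n,m,82))"
```

```text
t 6.35 pos [619.  -45.1 118.4] yaw 77.60197918165784 shares [ 0.0014 -0.0034  0.1969] rows 1.9692414939709872 turn -0.0044 F [-0.1  0.5 -0.5] grip 31.778574104584823Traceback (most recent call last):
  File "<string>", line 5, in <module>
    m=mask(n,*OR,(420,160,460,215) if n=='top' else (370,280,425,330));print(n,m.sum(),rect(n,m,82))
  File "m.py", line 5, in mask
    _,l,s,_=cv2.connectedComponentsWithStats(k); i=1+s[1:,4].argmax(); return (l==i).astype(np.uint8)
                                                     ~~~~~~~~~~~~~~^^
ValueError: attempt to get argmax of an empty sequence
```

Call:
step_arm(
  deltas=[
    [0, 0, 0, 0.04, 0],
    [0, 0, 0, 0.04, 0],
    [0, 0, 0, 0.03, 0],
    [0, 0, 0, 0, 0],
  ],
)

```text
time: 6.8
tool_pos: [616.5, -41.4, 63.7]
tcp_rot: [-3.137, -0.0, 1.36]
contact_force: [-0.1, 0.8, 0.7]
grip_width: 32.0
finger_force: 30.0
```

```bash
python3 go.py 618 -44 20 78; python3 -c "
from h import *
p,d=cap('side');cv2.imwrite('pics/s2.png',p[:,:,::-1])"
```

```text
t 6.8 pos [616.5 -41.4  63.7] yaw 77.92558799492586 shares [-0.0044  0.0041  0.0874] rows 0.8758606070938626 turn -0.0008 F [-0.1  0.8  0.7] grip 32.01321097804125
```

View pics/s2.png

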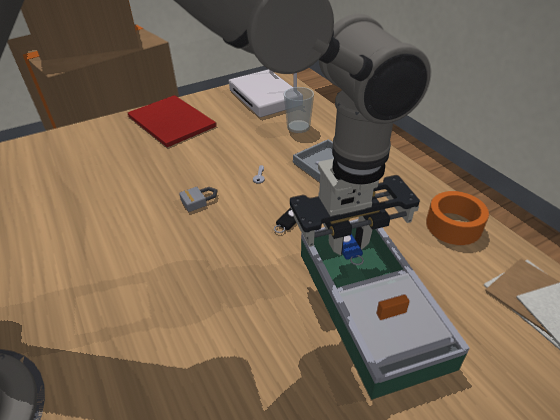

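The fob at (350,245) hangs inside the bay opening, the body clears the rims, and the fin is unmoved at (393,307). Next I lower it and release with a half opening.

Call:
step_arm(
  deltas=[
    [0, -0.004, 0.004, 0.03, 0],
    [0, 0, 0, 0.03, 0],
    [0, 0, 0, 0.02, 0],
    [0, 0, 0, 0.006, 0],
    [0, 0, 0, 0, 0],
    [0, 0, 0, 0, 0],
  ],
)

```text
time: 7.45
tool_pos: [620.3, -45.4, 22.4]
tcp_rot: [3.141, 0.0, 1.361]
contact_force: [-0.9, -0.4, -0.4]
grip_width: 32.0
finger_force: 30.0
```

Call:
step_arm(
  deltas=[
    [0.5, 0, 0, 0, 0],
    [0.5, 0, 0, 0, 0],
    [0.5, 0, 0, 0, 0],
    [0.5, 0, 0, 0, 0],
    [0.5, 0, 0, 0, 0],
  ],
)

```text
time: 7.95
tool_pos: [620.1, -45.3, 22.3]
tcp_rot: [3.141, 0.0, 1.361]
contact_force: [0.4, 0.7, -0.4]
grip_width: 46.2
finger_force: 0.0
```

Call:
step_arm(
  deltas=[
    [0.5, 0, 0, -0.03, 0],
    [0.5, 0, 0, -0.06, 0],
    [0.5, 0, 0, -0.07, 0],
    [0.5, 0, 0, -0.07, 0],
    [0.6, 0, 0, -0.07, 0.09],
    [0.6, 0, 0, -0.05, 0.09],
    [0.6, 0, 0, 0, 0.09],
    [0.6, 0, 0, 0, 0.09],
  ],
)

```text
time: 8.75
tool_pos: [620.5, -45.3, 199.9]
tcp_rot: [3.138, -0.002, 0.789]
contact_force: [-0.2, 0.3, -0.3]
grip_width: 55.0
finger_force: 0.0
```

Call:
step_arm(
  deltas=[
    [0.6, 0, 0, 0, 0.09],
    [0.6, 0, 0, 0, 0.09],
    [0.6, 0, 0, 0, 0.09],
    [0.6, 0, 0, 0, 0.09],
    [0.6, 0, 0, 0, 0.09],
    [0.6, 0, 0, 0, 0.09],
    [0.6, 0, 0, 0, 0.09],
    [0.6, 0, 0, 0, 0],
  ],
)

```text
time: 9.55
tool_pos: [620.0, -45.3, 198.4]
tcp_rot: [3.142, -0.001, -0.196]
contact_force: [0.0, -0.8, -0.3]
grip_width: 55.0
finger_force: 0.0
```

```bash
python3 go.py 589 -178.5 110 -12; python3 -c "
from m import *
p,d=cap('side');cv2.imwrite('pics/s3.png',p[:,:,::-1])
m=mask('side',*OR,(370,280,425,330));print(m.sum(),rect('side',m,82))
m=mask('side',*BLUE,(300,215,400,290));v,u=np.nonzero(m);print(m.sum(),u.mean(),v.mean(),rect('side',m,16))
"
```

```text
t 9.55 pos [620.  -45.3 198.4] yaw -11.209531856403983 shares [-0.0091  0.2734  0.1768] rows 3.257264285662682 turn 0.0088 F [ 0.  -0.8 -0.3] grip 55.01791291212735
515 (array([ 584.36785889, -188.75212097]), [26.80611228942871, 52.93779754638672], np.float32(-11.657248))
387 349.1524547803618 265.51937984496124 (array([618.02575684, -48.00521469]), [33.091331481933594, 58.196746826171875], np.float32(77.89055))
```

View pics/s3.png

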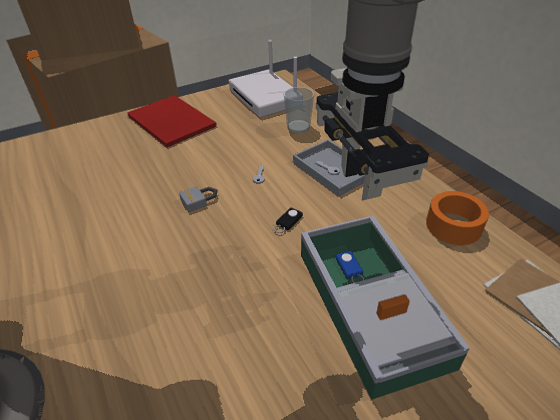

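The fob lies flat on the bay floor at (349,265), and the fin is unmoved at (393,307). Next I move to the fin.

Call:
step_arm(
  deltas=[
    [0.6, 0, 0.04, 0.01, 0.009],
    [0.6, -0.002, 0.06, 0.03, 0],
    [0.6, -0.002, 0.06, 0.04, 0],
    [0.6, -0.002, 0.06, 0.04, 0],
    [0.6, -0.003, 0.04, 0.03, 0],
    [0.6, 0, 0.013, 0.02, 0],
    [0.6, 0, 0, 0, 0],
  ],
)

```text
time: 10.3
tool_pos: [586.9, -178.3, 111.2]
tcp_rot: [-3.141, 0.002, -0.208]
contact_force: [0.6, 0.0, 0.0]
grip_width: 55.3
finger_force: 0.0
```

```bash
python3 go.py 589 -178.5 69 -12
```

```text
t 10.3 pos [ 586.9 -178.3  111.2] yaw -11.91410330788997 shares [ 0.0042 -0.0004  0.0843] rows 0.8445307860845656 turn 0.001 F [0.6 0.  0. ] grip 55.318313311099935
```

Call:
step_arm(
  deltas=[
    [0.6, 0.004, 0, 0.03, 0],
    [0.6, 0, 0, 0.03, 0],
    [0.6, 0, 0, 0.02, 0],
    [0.6, 0, 0, 0.004, 0],
    [0.6, 0, 0, 0, 0],
    [0.6, 0, 0, 0, 0],
  ],
)

```text
time: 10.9
tool_pos: [590.2, -178.3, 70.9]
tcp_rot: [3.141, -0.001, -0.208]
contact_force: [-0.2, 0.1, 0.4]
grip_width: 55.2
finger_force: 0.0
```

```bash
python3 go.py 589 -178.5 69 -12
```

```text
t 10.9 pos [ 590.2 -178.3   70.9] yaw -11.912976624129273 shares [-0.0022  0.0009  0.0038] rows 0.04446196059604966 turn 0.001 F [-0.2  0.1  0.4] grip 55.230984180858655
```

Call:
step_arm(
  deltas=[
    [0.3, 0, 0, 0, 0],
    [0.3, 0, 0, 0, 0],
    [0.1, 0, 0, 0, 0],
    [0.1, 0, 0, 0, 0],
    [0, 0, 0, 0, 0],
    [0, 0, 0, 0, 0],
    [0, 0, 0, 0, 0],
    [0, 0, 0, 0, 0],
  ],
)

```text
time: 11.7
tool_pos: [589.6, -178.6, 70.3]
tcp_rot: [3.141, -0.0, -0.208]
contact_force: [-1.7, -1.6, 0.7]
grip_width: 13.9
finger_force: 30.0
```

Call:
step_arm(
  deltas=[
    [0, 0, 0, 0, 0],
    [0, 0, 0, 0, 0],
    [0, 0, 0, 0, 0],
  ],
)

```text
time: 12.0
tool_pos: [589.6, -178.4, 70.3]
tcp_rot: [3.141, -0.0, -0.208]
contact_force: [0.2, -2.0, 1.1]
grip_width: 13.8
finger_force: 30.0
```

```bash
python3 go.py 614.6 -60.5 71 -12
```

```text
t 12.0 pos [ 589.6 -178.4   70.3] yaw -11.945822637675782 shares [ 1.000e-04 -2.411e-01 -1.500e-03] rows 2.4110511688853444 turn 0.0006 F [ 0.2 -2.   1.1] grip 13.833484897329901
```

Call:
step_arm(
  deltas=[
    [0, 0, -0.01, 0, 0],
    [0, 0, -0.02, 0, 0],
    [0, 0, -0.03, 0, 0],
    [0, 0, -0.03, 0, 0],
    [0, 0, -0.03, 0, 0],
    [0, 0, -0.03, 0, 0],
    [0, 0, -0.03, 0, 0],
    [0, 0, -0.02, 0, 0],
  ],
)

```text
time: 12.8
tool_pos: [610.4, -78.6, 70.3]
tcp_rot: [-3.141, 0.0, -0.207]
contact_force: [-2.3, -1.2, 2.7]
grip_width: 13.8
finger_force: 30.0
```

Call:
step_arm(
  deltas=[
    [0, 0, -0.01, 0, 0],
    [0, 0, -0.01, 0, 0],
    [0, 0, 0, 0, 0],
  ],
)

```text
time: 13.1
tool_pos: [612.3, -69.8, 70.3]
tcp_rot: [-3.141, 0.001, -0.208]
contact_force: [-4.0, 1.4, 4.9]
grip_width: 13.9
finger_force: 30.0
```

```bash
python3 go.py 614.6 -60.5 71 -12
```

```text
t 13.1 pos [612.3 -69.8  70.3] yaw -11.930896364710009 shares [ 0.0007 -0.0192 -0.0015] rows 0.1925081364615236 turn 0.0008 F [-4.   1.4  4.9] grip 13.85373645443622
```

Only about 10 mm remain, so I creep until the stop is felt.

Call:
step_arm(
  deltas=[
    [0, 0, -0.006, 0, 0],
    [0, 0, -0.006, 0, 0],
    [0, 0, -0.004, 0, 0],
    [0, 0, 0, 0, 0],
  ],
)

```text
time: 13.5
tool_pos: [613.7, -63.1, 70.3]
tcp_rot: [-3.142, 0.001, -0.209]
contact_force: [-4.0, 0.9, 5.3]
grip_width: 13.6
finger_force: 30.0
```

Call:
step_arm(
  deltas=[
    [0, 0, -0.004, 0, 0],
    [0, 0, 0, 0, 0],
  ],
)

```text
time: 13.7
tool_pos: [614.0, -61.3, 70.2]
tcp_rot: [3.142, 0.001, -0.209]
contact_force: [-3.9, 0.0, 4.8]
grip_width: 13.5
finger_force: 30.0
```

Call:
step_arm(
  deltas=[
    [0, 0, -0.004, 0, 0],
    [0, 0, 0, 0, 0],
  ],
)

```text
time: 13.9
tool_pos: [614.5, -59.4, 70.3]
tcp_rot: [3.141, 0.001, -0.209]
contact_force: [-5.1, 0.6, 4.9]
grip_width: 13.6
finger_force: 30.0
```

Call:
step_arm(
  deltas=[
    [0, 0, -0.004, 0, 0],
    [0, 0, 0, 0, 0],
  ],
)

```text
time: 14.1
tool_pos: [614.7, -58.4, 70.3]
tcp_rot: [3.14, 0.001, -0.209]
contact_force: [-4.8, -4.5, 5.0]
grip_width: 13.7
finger_force: 30.0
```

Call:
step_arm(
  deltas=[
    [0, 0, -0.004, 0, 0],
    [0, 0, 0, 0, 0],
  ],
)

```text
time: 14.3
tool_pos: [614.7, -58.4, 70.2]
tcp_rot: [3.137, 0.001, -0.209]
contact_force: [-8.1, -11.8, 5.3]
grip_width: 14.2
finger_force: 30.0
```

Call:
step_arm(
  deltas=[
    [0, 0, -0.002, 0, 0],
    [0, 0, 0, 0, 0],
  ],
)

```text
time: 14.5
tool_pos: [614.7, -58.3, 70.2]
tcp_rot: [3.136, 0.001, -0.209]
contact_force: [-9.1, -15.2, 5.9]
grip_width: 13.6
finger_force: 30.0
```

Stop reached. I relax the push, then release and rise.

Call:
step_arm(
  deltas=[
    [0, 0, 0.006, 0, 0],
    [0.5, 0, 0, 0, 0],
    [0.5, 0, 0, 0, 0],
    [0.5, 0, 0, 0, 0],
    [0.5, 0, 0, 0, 0],
    [0.5, 0, 0, 0, 0],
  ],
)

```text
time: 15.1
tool_pos: [615.4, -56.9, 70.1]
tcp_rot: [3.142, -0.0, -0.208]
contact_force: [0.8, -0.8, -0.3]
grip_width: 44.7
finger_force: 0.0
```

Call:
step_arm(
  deltas=[
    [0.5, 0, 0, -0.02, 0],
    [0.5, 0, 0, -0.05, 0],
    [0.5, 0, 0, -0.06, 0],
    [0.5, 0, 0, -0.06, 0],
    [0.5, 0, 0, -0.06, 0],
    [0.5, 0, 0, -0.03, 0],
    [0.5, 0, 0, 0, 0],
  ],
)

```text
time: 15.8
tool_pos: [616.6, -57.2, 213.8]
tcp_rot: [3.141, -0.006, -0.208]
contact_force: [0.3, 0.1, 0.2]
grip_width: 46.2
finger_force: 0.0
```

```bash
python3 -c "
from m import *
p,d=cap('side');cv2.imwrite('pics/s4.png',p[:,:,::-1])
m=mask('side',*OR,(320,215,410,300));print(m.sum(),rect('side',m,82))
print(bot.get_obs()['contact_force'])"
```

```text
436 (array([609.59191895, -69.74700928]), [34.080726623535156, 54.23356246948242], np.float32(-11.910659))
[ 0.30691416  0.53261961 -0.52819848]
```

View pics/s4.png

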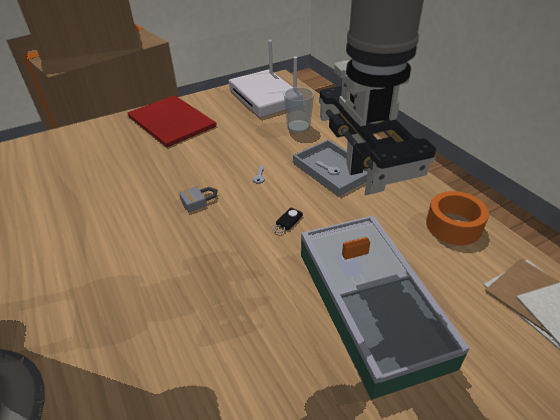

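The door covers the bay, with the fin at (356,247) and the fob showing faintly beneath it. It travelled about 122 mm to a felt stop, and the gripper is clear.

```bash
python3 -c "
from plant import bot
print(bot.close_job())"
```

```text
the job is handed in; nothing more can be done
None
```

The blue fob is lying in the compartment, the door is shut against its end stop, the gripper is clear, and the job is handed in at about 16 s of the 51 s allowed; no verdict was returned.

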